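# Refit the lid of a cuvette case with its loose hinge pin

### The job

Refit the lid of the cuvette case: slide the lid over to the hinge side until its two knuckles stand in line between the case's three, then push the red-headed hinge pin along its channel through all five knuckles until its head is fully home against the first one. Leave the lid lying flat on the case, and do not disturb the vial, the beaker or the timer.

Things in the scene. Friction and masses are not known exactly. Their poses are not given: they have to be found in the camera images.
- case: Grey open case fixed to the bench, 150 (x) x 172 (y) mm, rim at z = 60. Origin: bench level under its centre, z up; yaw varies. Its -x side is the hinge side and faces the robot. Side rails (inner faces y = +-86, tops z = 72) let the lid slide only along x, 1.5 mm play each side. All case numbers are in mm in this frame.
- hinge_mid (a point): Middle of the hinge axis: case x = -90, y = 0, z = 73; the axis runs along case y. Three fixed dark steel knuckles, outer diameter 24, bore 11.4, at case y = -80 to -52, -16 to 16 and 52 to 80. Their round front faces reach to x = -102; before and below them is free space down to the bench.
- channel_end (a point): Outer end of the open aluminium channel that carries the pin, on its floor (case x = -90, y = -265, z = 64). The channel is in line with the hinge and runs from here to the first knuckle at case y = -80; floor z = 64, its two lips reach up to z = 70 at x = -103 and -77.
- lid: Loose white hood, 138 x 169 x 27 mm, about 0.3 kg, lying on the case's rim between the rails; axes as the case's. Origin on its underside (z = 60 of the case); body from its x = -63 to 75. Starts 25 to 40 mm too far to the case's +x. 2 to 6 N slides it. It fits the hinge when its origin is 0 +-6 mm from the case's in x: where exactly is not measured, see lid_edge.
- lid_edge (a point): Middle of the lid's hinge-side edge. A steel leaf here bears two knuckles (diameter 24, bore 11.4) at lid y = -48 to -20 and 20 to 48, 13 mm above the lid's underside. Slotted screw holes (tight, no slip) put their axis anywhere from lid x = -96 to -84, other each time. The pin enters if they are within about 2 mm of the hinge axis; else it stops dead at case y = -48.
- lid_handle (a point): Centre of the top of the lid's black rib handle: 10 mm thick (lid x = -15 to -5), 70 long along y, 24 high (51 to 27 mm above the underside). Pushed on past the hinge, the lid stops against the fixed knuckles at about case x = -15; its knuckles then stand 9 to 21 mm proud on the -x side. In line = front faces of all knuckles flush (case x = -102).
- pin: Loose steel hinge pin, diameter 9, shank 168 mm, chamfered nose (tip diameter 7), 0.1 kg, lying in the channel with only its nose in the first knuckle. Origin: on its axis at the inner face of the head; y points along the shank to the nose. Slides easily (about 1 N). Home: origin at case y = -80, head against the first knuckle, nose 8 mm out of the last.
- pin_head (a point): Centre of the outer flat face of the pin's red head (diameter 18, 14 mm long), where it can be pushed; 73 mm above the bench, 9 mm above the channel floor.
- vial: Glass vial with red cap, diameter 25, 60 mm tall, loose, upright on the bench on the hinge side of the case, left of the robot's view. Origin under its centre.
- beaker: Small beaker, diameter 46, 57 mm tall, loose, upright on the bench beyond the case's +y side. Origin under its centre.
- timer: White lab timer, 70 x 62 x 18 mm, loose, lying on the bench at the case's -y side, behind the channel. Origin under its centre.

How it is judged:
On the way:
1. The lid has been slid to the hinge (its origin less than 9 mm to +x of the case's) while the pin is still back (x of lid in the frame of case below 0.009 m and y of pin in the frame of case below -0.2 m), for 0.2 s.
At the end, for the whole second after the job is handed in: The pin lies on the hinge axis through all five knuckles (within 4 mm and 0.04 rad) with its head within 3.5 mm of the first knuckle; the lid, which the pin now holds, lies flat on the rim (within 3 mm, 0.04 rad) with its origin within 8.8 mm of the case's in x; pin and lid are at rest (y of pin in the frame of case between -0.0835 and -0.076 m and x of pin in the frame of case between -0.094 and -0.086 m and z of pin in the frame of case between 0.069 and 0.077 m and angle between the y axis of pin and the y axis of case, either way round below 0.04 rad and x of lid in the frame of case between -0.0088 and 0.0088 m and z of lid in the frame of case between 0.0575 and 0.063 m and angle between lid's own z axis and vertical below 0.04 rad and linear speed of each of pin, lid below 0.02 m/s); the robot touches nothing.
It fails at once if The glass vial is moved by more than 20 mm or tipped (distance of vial from where it was at the start of the episode above 0.02 m or angle between vial's own z axis and vertical above 0.35 rad).
It fails at once if The beaker is moved by more than 20 mm or tipped (distance of beaker from where it was at the start of the episode above 0.02 m or angle between beaker's own z axis and vertical above 0.35 rad).
It fails at once if The lab timer is moved by more than 20 mm or tipped (distance of timer from where it was at the start of the episode above 0.02 m or angle between timer's own z axis and vertical above 0.35 rad).
It also fails if it takes over 58 s, if anything falls off the work surface, if the arm or the gripper's body presses on something with over 40 N, if the wrist force passes 120 N, or if a joint passes its speed limit or range.

### The arm

A 6-joint arm with a two-finger parallel gripper is mounted at the origin on the work surface; the furniture and walls round the work are solid. World frame = base frame: x ahead of the robot, y to its left, z up, the work surface at z = 0. Lengths are in m, angles in rad, forces in N, time in s.
With the tool pointing down it reaches from about 0.275 to 0.825 m from the base axis. Payload 4.9 kg.
Tool frame: the origin (TCP) lies midway between the tips of the shut fingers; the grasp point (between the pads) lies 19 mm behind it (grip_point_offset is the distance from the TCP to the grasp point, in m); z points along the fingers, y is the line along which they close (so a half turn about z gives the same grasp; the last joint's range is limited). The gripper opens to 85 mm and grips with 20 to 120 N. Pads are 22 mm wide; open, the fingers measure 114 mm over their backs; the gripper's body (76 mm by 85 mm) begins 54 mm behind the grasp point. The pads swing forward as they close: fully open they stand 13 mm farther back than shut.
Start: joints at [-1.331, 0.326, -0.193, 1.052, 0, 1.437], TCP at [0.201, -0.512, 0.231] pointing down, gripper open.
Joint ranges: [-2.65, 2.65], [-0.97, 1.79], [-1.3, 1.35], [-1.93, 2.1], [-1.47, 1.37], [-3.14, 3.14]. Speed limits (rad/s): [2.57, 2.57, 3.14, 3.14, 3.14, 3.14].

### API

Orientations are given as a rotation vector (axis times angle).
In Python, from cell import * gives the robot as it stands. Calls block until the motion is done:
- movep(position, orientation): joint-space move of the TCP to a pose.
- move_l(position, velocity=0.15, rot=None, until_force=None): straight line of the TCP; rot=None keeps the orientation; velocity is the mean speed in m/s. With until_force (N) it stops when the force on the tool has changed by that much, and returns True; else False.
- set_joints(angles): joint-space move.
- let_go() and grab(newtons=None): open the fingers fully, or close them until they stop; newtons is the grip in N (None keeps the last).
- sleep(seconds).
- ik(position, orientation): joint angles nearest the present ones, or None.
- get_state(): the state.
- grab_frame(name): name is "side" or "top" or "wrist"; returns a dict with "img" (400x640x3 uint8, red, green, blue), "fx", "fy", "cx", "cy" (pixels), "cam_to_world" (4x4, takes a point from camera to world coordinates); the wrist camera has in their place "T_tool_cam" (4x4, takes a point from camera to tool coordinates, whose origin is the TCP and whose axes are the flange's). Camera axes: x right, y down, z forward; pixel columns grow to the right and rows downward; lengths in m; the calibration is good to about 2 mm. A picture is of the moment at which its call begins: read the wrist's pose just before it. There is no depth.
A pose or a line that the arm cannot do raises MotionError and nothing moves.
- sign_off(): hands the job in; it is judged then, once.
Trained networks look in the newest picture that a camera, given by its name, has taken for a name from the list of things; names that differ only in an ending like _2 or _b are one class to them, and where a whole thing is asked for, a point or a joint stands for the part that bears it (a point fixed in the world has none). Each returns a list of dicts, best first, with "score" (0 to 1); they miss things now and then, are a little off and sometimes report something else, mostly with a low value. They report only what shows in the picture. A call takes as long as a camera call.
- spot_in(camera, name): "centre" ([column, row] in pixels, amid what is visible of it).
- silhouettes(camera, name): "mask" (400x640 bool, what is visible of it) and "centre" ([column, row] in pixels, amid what is visible of it).
- tip_of(camera, name): "centre" ([column, row] in pixels: a listed point, or the origin of a listed thing).
The state is a dict: "clock": time; "q": joint angles; "joint_velocities": joint speeds; "tau": joint torques, N m; "position": TCP position; "eef_rot": TCP orientation; "contact_force": force on the tool from outside, world axes, zero at the start; "wrist_torque": the same for the moment, N m; "finger_gap": opening from 0.0 (shut) to 1.0 (fully open); "grasp_force": force on a finger pad.
Only numpy, scipy, OpenCV 4.12 (cv2) and the standard library are available. Lean on these libraries where they do the work, as an engineer would, in place of code of your own. Each camera call takes 0.05 s, during which the arm holds its last target. There are 200 camera calls.

## Working session

There is one attempt and no reset: what is moved stays moved. The work goes in short steps, each a Python script; the robot and the scene stay as the last script left them, time stands still between calls to the robot, and variables do not carry over. Pictures are saved under pics/ and viewed, at most 10 in all, crops included, and the job is handed in when it is done.

```bash
mkdir -p pics
cat > h.py <<'E'
from cell import *
import numpy as np, cv2
def shot(n,f=None):
    s=get_state(); d=grab_frame(n)
    if f: cv2.imwrite('pics/'+f,d['img'][:,:,::-1])
    if n=='wrist':
        T=np.eye(4);T[:3,:3]=cv2.Rodrigues(np.array(s['eef_rot'],float))[0];T[:3,3]=s['position']
        d['cam_to_world']=T@np.array(d['T_tool_cam'])
    d['cam_to_world']=np.array(d['cam_to_world'])
    return d
def ray(d,px,z):
    T=d['cam_to_world'];v=T[:3,:3]@np.array([(px[0]-d['cx'])/d['fx'],(px[1]-d['cy'])/d['fy'],1])
    return T[:3,3]+v*(z-T[2,3])/v[2]
def proj(d,P):
    T=d['cam_to_world'];p=T[:3,:3].T@(np.array(P)-T[:3,3])
    return np.array([d['fx']*p[0]/p[2]+d['cx'],d['fy']*p[1]/p[2]+d['cy']])
E
cat > a.py <<'E'
from h import *
np.set_printoptions(precision=4,suppress=True)
Z=dict(case=0,hinge_mid=.073,channel_end=.064,lid=.06,lid_edge=.073,lid_handle=.111,pin=.073,pin_head=.073,vial=0,beaker=0,timer=0)
for c in ['top','side']:
    d=shot(c,c+'0.png'); print(c,d['cam_to_world'][:3,3],d['fx'])
    for n,z in Z.items():
        r=tip_of(c,n)
        if r: print(n,round(r[0]['score'],2),np.array(r[0]['centre']),ray(d,r[0]['centre'],z))
        else: print(n,None)
print(get_state())
E
python3 a.py
```

```text
top [0.5139 0.0217 0.999 ] 364.9474768389197
case 0.18 [327.  185.7] [ 0.6726 -0.0032  0.    ]
hinge_mid 0.56 [323.1 233. ] [0.54   0.0089 0.073 ]
channel_end 0.98 [424.4 236.7] [ 0.5305 -0.2506  0.064 ]
lid 0.61 [326.7 185.4] [ 0.6639 -0.0009  0.06  ]
lid_edge 0.95 [328.6 211.5] [ 0.5946 -0.0053  0.073 ]
lid_handle 0.68 [326.3 188. ] [0.6493 0.0013 0.111 ]
pin 0.53 [420.2 233.9] [ 0.5374 -0.2375  0.073 ]
pin_head 0.85 [422.1 237.9] [ 0.5273 -0.242   0.073 ]
vial 0.64 [283.  259.6] [0.4704 0.1164 0.    ]
beaker 0.75 [263.  177.6] [0.6953 0.1741 0.    ]
timer 0.62 [386.6 188.9] [ 0.6637 -0.1684  0.    ]
side [0.531  0.8932 0.4953] 469.3249173802553
case 0.87 [312.5 241.8] [0.6273 0.0033 0.    ]
hinge_mid 0.93 [356.6 212.6] [ 0.5351 -0.0019  0.073 ]
channel_end 0.92 [367.4 176.8] [ 0.513  -0.2399  0.064 ]
lid 0.8 [304.7 216.8] [0.6441 0.005  0.06  ]
lid_edge 0.64 [328.4 212.3] [0.5941 0.004  0.073 ]
lid_handle 0.68 [308.6 188.6] [ 0.64   -0.0287  0.111 ]
pin 0.57 [361.9 172.8] [ 0.5276 -0.2432  0.073 ]
pin_head 0.55 [364.3 171.8] [ 0.5215 -0.2514  0.073 ]
vial 0.74 [392.7 273.7] [0.4592 0.1111 0.    ]
beaker 0.58 [272.5 284.7] [0.6824 0.1737 0.    ]
timer 0.71 [361.9 170.9] [ 0.5273 -0.4562  0.    ]
{'clock': 1.2, 'q': array([-1.3312,  0.3262, -0.1926,  1.052 ,  0.    ,  1.4365]), 'joint_velocities': array([ 0.0007, -0.0002, -0.0014, -0.0003,  0.0011, -0.0002]), 'tau': array([ -0.0002, -44.3331,  26.2762,   0.0011,  -0.0002,  -0.    ]), 'position': array([ 0.2008, -0.512 ,  0.2313]), 'eef_rot': array([-3.0869, -0.5838, -0.    ]), 'contact_force': array([-0.2104,  0.7482, -0.1875]), 'wrist_torque': array([-0.0137, -0.0224,  0.0054]), 'grasp_force': 0.0, 'finger_gap': 0.9985002067356724}
```

Run:
```python
import cv2
a=cv2.imread('pics/top0.png')[120:300,200:480]; b=cv2.imread('pics/side0.png')[120:320,230:470]
cv2.imwrite('pics/t1.png',cv2.resize(a,None,fx=2.8,fy=2.8,interpolation=cv2.INTER_CUBIC))
cv2.imwrite('pics/s1.png',cv2.resize(b,None,fx=3,fy=3,interpolation=cv2.INTER_CUBIC))
```

```text
(no output)
```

View pics/t1.png

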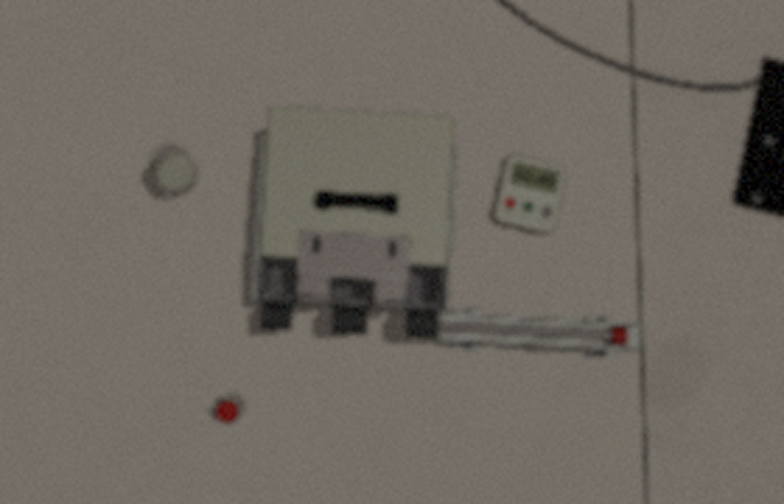

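View pics/s1.png

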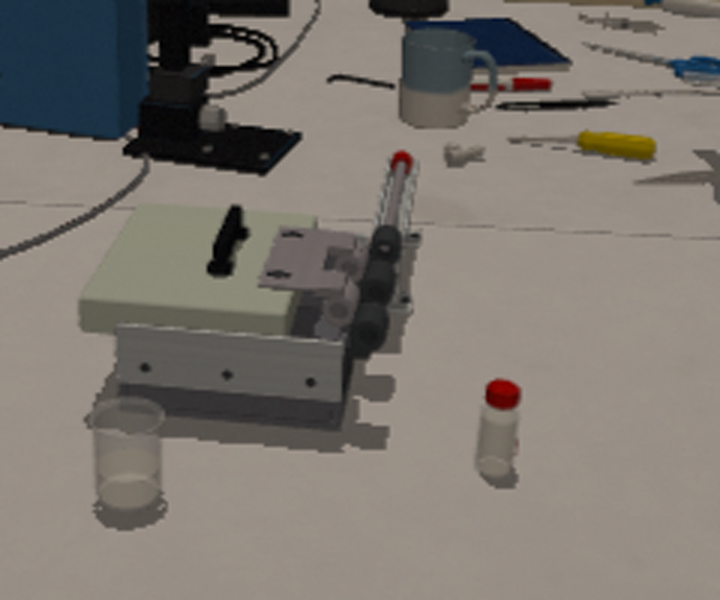

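The top view shows the middle knuckle at about (325, 234), the pin head at (421, 239.5) and the handle at (327.5, 192). The hinge and channel slope give a yaw of about -0.057. The side view agrees on the handle position (x≈0.640). Next I move over the case and measure with the wrist camera.

```bash
cat >> h.py <<'E'
np.set_printoptions(precision=4,suppress=True)
def down(a):
    "tool down, tool y axis at world angle a"
    y=np.array([np.cos(a),np.sin(a),0]);z=np.array([0,0,-1.]);x=np.cross(y,z)
    return cv2.Rodrigues(np.column_stack([x,y,z]))[0].ravel()
E
python3 - <<'E'
from h import *
th=-.057
P=[.56,-.06,.36]
for a in (th,th+np.pi): print(a,ik(P,down(a)),ik([.64,0,.11],down(a)))
for a in (th+np.pi/2,th-np.pi/2): print(a,ik([.50,0,.07],down(a)),ik([.53,-.27,.08],down(a)))
a=th
movep(P,down(a))
d=shot('wrist','w0.png');print(d['cam_to_world'][:3,3],get_state()['clock'])
for n,z in dict(hinge_mid=.073,channel_end=.064,lid_edge=.073,lid_handle=.111,pin_head=.073,pin=.073).items():
    r=tip_of('wrist',n)
    if r: print(n,round(r[0]['score'],2),np.array(r[0]['centre']),ray(d,r[0]['centre'],z))
E
```

```text
-0.057 [-0.2378  0.3049  0.1029  1.3688  0.      1.39  ] [-0.1153  0.5859 -0.1038  0.8812  0.      1.5125]
3.084592653589793 [-0.2378  0.3049  0.1029  1.3688  0.     -1.7516] [-0.1153  0.5859 -0.1038  0.8812  0.     -1.6291]
1.5137963267948966 [-0.1477  0.411  -0.5359  0.6238  0.     -0.0907] [-0.5952  0.5436 -0.2691  0.7581  0.     -0.5382]
-1.6277963267948965 [-0.1477  0.411  -0.5359  0.6238  0.      3.0509] [-0.5952  0.5436 -0.2691  0.7581  0.      2.6034]
[0.5645 0.0087 0.5029] 3.375
hinge_mid 0.95 [295.1 112.8] [0.5346 0.0043 0.073 ]
channel_end 0.59 [296.8 287.2] [ 0.5159 -0.2587  0.064 ]
lid_edge 0.9 [341.5 115.1] [ 0.5951 -0.0022  0.073 ]
lid_handle 0.82 [383.4 112.6] [ 0.6423 -0.0013  0.111 ]
pin 0.56 [299.3 275.5] [ 0.5223 -0.2334  0.073 ]
```

View pics/w0.png

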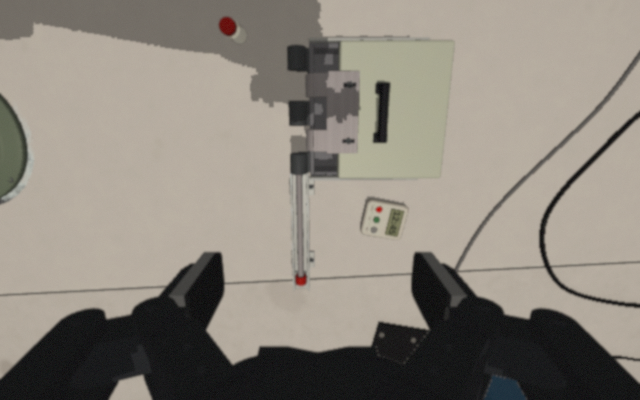

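The wrist picture shows the knuckles at (298, 57), (299, 112) and (300, 161), the pin head at (301, 281) and the handle at (382, 112). This agrees with a hinge middle near (0.538, 0.004) and yaw -0.057. Next I grip the handle and slide the lid to its stop.

Run:
```python
from h import *
th=-.057; ux=np.array([np.cos(th),np.sin(th),0]);R=down(th)
H=np.array([.6415,-.001,.0])
movep(H+[0,0,.17],R); move_l(H+[0,0,.094],.12)
grab(30); s=get_state();print(s['finger_gap'],s['grasp_force'],s['contact_force'],s['clock'])
p=np.array(s['position']); print(move_l(p-ux*.06,.03,until_force=12))
s=get_state();print(s['position'],np.dot(p-s['position'],ux),s['contact_force'],s['clock'])
let_go(); p=np.array(get_state()['position']); move_l(p+[0,0,.08],.2)
movep([.47,.003,.25],down(th+np.pi/2))
d=shot('wrist','w1.png');shot('side','s2.png');print(get_state()['clock'])
for n,z in dict(hinge_mid=.073,lid_edge=.073,lid_handle=.111).items():
    r=tip_of('wrist',n)
    if r: print(n,round(r[0]['score'],2),np.array(r[0]['centre']),ray(d,r[0]['centre'],z))
```

```text
0.10753883784727342 33.052260875701904 [ 1.1567 -0.2119  1.5512] 6.0
True
[0.6049 0.0012 0.0954] 0.03715895955483515 [ 2.5815  0.1193 -1.8417] 7.2833
10.0833
hinge_mid 0.7 [323.9 240. ] [0.5374 0.0052 0.073 ]
lid_edge 0.77 [322.5 254.1] [0.5541 0.0027 0.073 ]
lid_handle 0.94 [321.3 316.5] [ 0.6061 -0.0018  0.111 ]
```

View pics/w1.png

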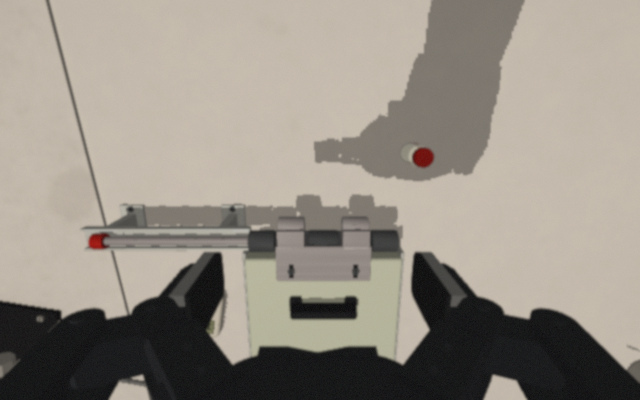

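The lid is at its stop. Its two knuckles (front edge at row 217) stand proud of the fixed ones (row 231). The open fingers span y = 42.5 to 57 mm on each side, so each one bridges a lid knuckle (up to 48) and an outer fixed knuckle (from 52). Pushing both fingers in +x until they stop should bring all the front faces flush.

Run:
```python
from h import *
th=-.057; ux=np.array([np.cos(th),np.sin(th),0]);uy=np.array([-ux[1],ux[0],0]);R=down(th+np.pi/2)
H=np.array([.538,.0045,0])
A=H-ux*.065+[0,0,.043]
movep(A+[0,0,.1],R); move_l(A,.12)
print(move_l(A+ux*.056,.022,until_force=14))
s=get_state();print(np.dot(s['position']-H,ux)*1e3-90,s['contact_force'],s['wrist_torque'],s['clock'])
p=np.array(s['position']);move_l(p-ux*.03,.1);move_l(p-ux*.03+[0,0,.09],.15)
movep([.48,.003,.22],R)
d=shot('wrist','w2.png');print(get_state()['clock'])
i=d['img'][180:330,60:420,::-1];cv2.imwrite('pics/w2c.png',cv2.resize(i,None,fx=2.2,fy=2.2,interpolation=cv2.INTER_CUBIC))
r=tip_of('wrist','pin_head');print(r and (r[0]['score'],ray(d,r[0]['centre'],.073)))
```

```text
True
-109.84974015897424 [ 0.4779 -0.7335 -0.5716] [-0.0105 -0.031  -0.0178] 13.6417
15.3167
(0.76, array([ 0.5211, -0.2472,  0.073 ]))
```

View pics/w2c.png

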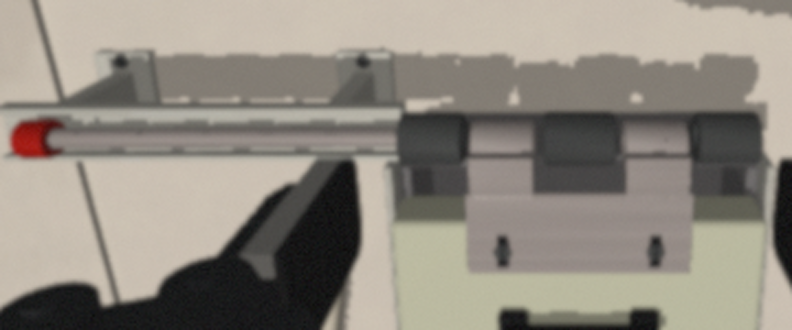

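The knuckle fronts look flush, with the crop showing the fixed ones at row ~113 and the lid ones at ~117 (about 1.5 mm or less). The pin head is at (35, 139) in the crop, on the axis. Next I push the pin.

Run:
```python
from h import *
th=-.057; ux=np.array([np.cos(th),np.sin(th),0]);uy=np.array([-ux[1],ux[0],0]);R=down(th+np.pi/2)
H=np.array([.538,.0045,0])-ux*.001
A=H-uy*.305+[0,0,.0745]
grab(20)
movep(A+[0,0,.09],R); move_l(A,.12)
print(move_l(H-uy*.09+[0,0,.0745],.05,until_force=10))
s=get_state();print(np.dot(s['position']-H,uy)*1e3,s['contact_force'],s['clock'])
d=shot('side','s3.png');shot('top','t3.png')
i=d['img'][140:260,300:420,::-1];cv2.imwrite('pics/s3c.png',cv2.resize(i,None,fx=4.5,fy=4.5,interpolation=cv2.INTER_CUBIC))
```

```text
True
-233.143757248477 [-0.2357 -2.979   0.0539] 20.1083
```

View pics/s3c.png

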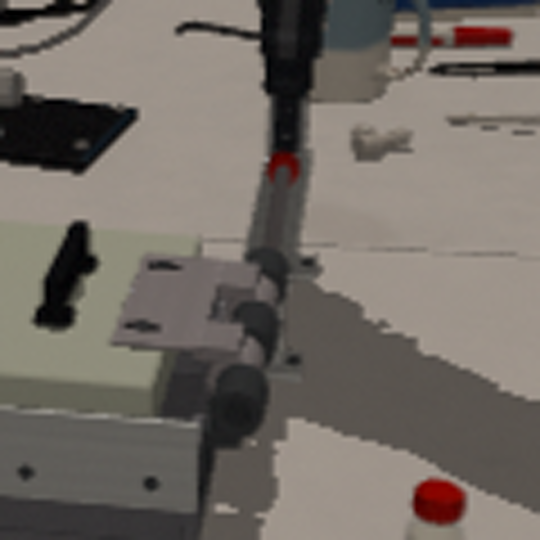

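The pin stopped with its nose at about y = -48, so the lid knuckles are still off, and in the pictures they look too far to +x. I'll take a close-up from straight above the hinge and measure the offset.

Run:
```python
from h import *
th=-.057; ux=np.array([np.cos(th),np.sin(th),0]);uy=np.array([-ux[1],ux[0],0]);R=down(th+np.pi/2)
H=np.array([.538,.0045,0])-ux*.001
p=np.array(get_state()['position']);move_l(p-uy*.01,.1);move_l(p-uy*.01+[0,0,.11],.2)
movep(H+ux*.068+[0,0,.165],R)
d=shot('wrist','w3.png');print(d['cam_to_world'],d['fx'],get_state()['clock'])
np.save('w3T.npy',d['cam_to_world'])
M=[]
# rectify: pixel grid in case frame at z=.073, 0.25 mm/px; rows case x -112..-66, cols y -90..90
X,Y=np.meshgrid(np.arange(-.115,-.065,.00025),np.arange(-.09,.09,.00025),indexing='ij')
uv=np.array([[proj(d,H+ux*(x+.09)+uy*y+[0,0,.073]) for x,y in zip(a,b)] for a,b in zip(X,Y)]).astype(np.float32)
im=cv2.remap(d['img'],uv[...,0],uv[...,1],cv2.INTER_CUBIC);cv2.imwrite('pics/rect.png',im[:,:,::-1])
big=cv2.resize(d['img'][:,:,::-1],None,fx=1.25,fy=1.25)
cv2.imwrite('pics/both.png',np.vstack([cv2.resize(im[:,:,::-1],(720,200)),cv2.resize(d['img'][100:350,:,::-1],(720,281))]))
```

```text
[[ 0.0583  0.9596  0.2754  0.5349]
 [ 0.9983 -0.0556 -0.0176  0.0031]
 [-0.0016  0.2759 -0.9612  0.3078]
 [ 0.      0.      0.      1.    ]] 317.0582512648694 22.2
```

View pics/both.png

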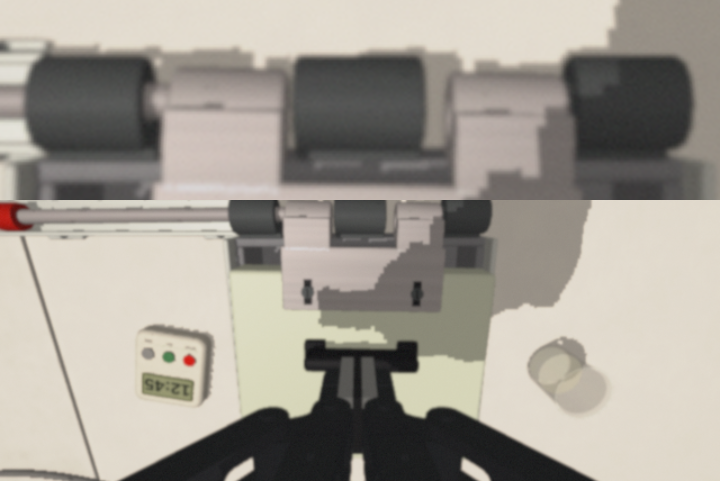

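The rectified strip (0.25 mm/px) has the fixed knuckle fronts at row ~56 and the lid ones at ~67 (left) and ~73 (right). The lid is about 3.4 mm too far to +x and slightly yawed. I'll grip the handle and measure while holding, then correct.

```bash
cat >> h.py <<'E'
th=-.057; ux=np.array([np.cos(th),np.sin(th),0]);uy=np.array([-ux[1],ux[0],0])
H=np.array([.538,.0045,0])-ux*.001
def rect(d):
    "case-frame view at z=.073, 0.25 mm/px: rows x from -115, cols y from -90"
    a=[H+ux*(x+.09)+uy*y+[0,0,.073] for x,y in ((-.115,-.09),(-.065,-.09),(-.065,.09),(-.115,.09))]
    s=np.float32([proj(d,p) for p in a]);t=np.float32([[0,0],[0,200],[720,200],[720,0]])
    return cv2.warpPerspective(d['img'],cv2.getPerspectiveTransform(s,t),(720,200),flags=cv2.INTER_CUBIC)
E
python3 - <<'E'
from h import *
R=down(th)
s=get_state();print(s['position'])
let_go()
# handle: measured .606 (network) ~ stop; since pushed back
P=H+ux*(.085-.003)+[0,0,0]   # guess case x -8
d=shot('wrist');r=tip_of('wrist','lid_handle');c=ray(d,r[0]['centre'],.111);print(r[0]['score'],c)
r=tip_of('top','lid_handle')
G=np.array([c[0],c[1],0])
print('case x of handle',(np.dot(G-H,ux)-.09)*1e3, np.dot(G-H,uy)*1e3)
movep(G+[0,0,.17],R);move_l(G+[0,0,.094],.1)
grab(30)
s=get_state();print(s['position'],s['finger_gap'],s['clock'],s['contact_force'])
d=shot('wrist','w4.png');im=rect(d)[:,:,::-1]
cv2.imwrite('pics/w4r.png',np.vstack([im,cv2.resize(d['img'][:,:,::-1],(600,375))[:, :600] if 0 else np.pad(cv2.resize(d['img'][:,:,::-1],(600,375)),((0,0),(0,120),(0,0)))]))
E
```

```text
[ 0.6047 -0.0008  0.1647]
0.96 [0.6247 0.0012 0.111 ]
case x of handle -2.239985536953329 1.6148481214816879
[0.6247 0.0012 0.0942] 0.1088076523366347 26.1167 [-0.9549 -0.2595  2.0833]
```

View pics/w4r.png

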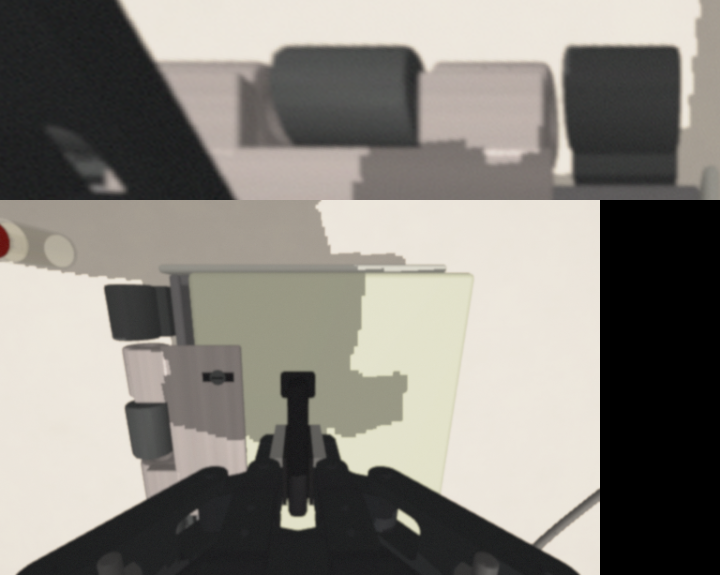

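While gripped, the lid is straight. The fixed fronts are at row 46 and the lid fronts at row 63, so it is about 4.4 mm too far. I'll shift it under closed-loop measurement.

```bash
cat >> h.py <<'E'
def edges(d):
    g=cv2.GaussianBlur(cv2.cvtColor(rect(d),cv2.COLOR_RGB2GRAY).astype(np.float32),(0,0),1.5)
    out=[]
    for a,b in ((310,390),(450,530),(590,660)):
        p=np.diff(g[:,a:b].mean(1))[20:95];out.append(int(np.argmin(p))+20)
    return np.array(out)
E
python3 - <<'E'
from h import *
e=edges(shot('wrist'));print(e)
for k in range(3):
    off=(e[1]-(e[0]+e[2])/2)*.25e-3*1.04
    if abs(off)<.0004: break
    p=np.array(get_state()['position']);move_l(p-ux*off,.02);sleep(.2)
    e=edges(shot('wrist'));print(off,e,get_state()['contact_force'])
d=shot('wrist','w5.png');cv2.imwrite('pics/w5r.png',rect(d)[:,:,::-1])
print(get_state()['clock'])
E
```

```text
[45 61 45]
0.0041600000000000005 [46 45 45] [ 1.8062 -0.4795  0.1166]
26.875
```

View pics/w5r.png

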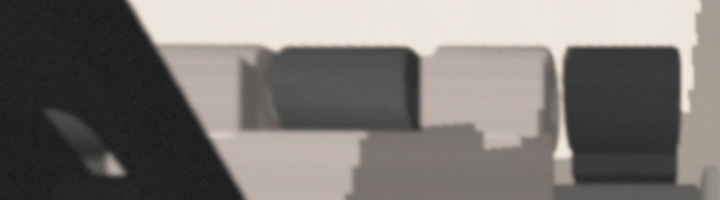

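All knuckle fronts are flush at row 45–46. I'll release the handle and push the pin.

Run:
```python
from h import *
R=down(th+np.pi/2)
let_go();p=np.array(get_state()['position']);move_l(p+[0,0,.08],.2)
grab(20)
A=H-uy*.265+[0,0,.0745]
movep(A+[0,0,.08],R);move_l(A,.12)
print(move_l(H-uy*.086+[0,0,.0745],.05,until_force=10))
s=get_state();print(np.dot(s['position']-H,uy)*1e3,s['contact_force'],s['clock'])
```

```text
True
-99.91208487722953 [-0.0962 -2.0275  2.9876] 34.4417
```

Run:
```python
from h import *
for f in (15,25):
    print(move_l(H-uy*.086+[0,0,.0745],.03,until_force=f))
    s=get_state();p=np.array(s['position']);print(np.dot(p-H,uy)*1e3,s['contact_force'])
move_l(p-uy*.02,.1);move_l(p-uy*.02+[0,0,.13],.2)
movep(H-uy*.10+ux*.068+[0,0,.17],down(th+np.pi/2))
d=shot('wrist','w6.png');print(get_state()['clock'])
cv2.imwrite('pics/w6r.png',cv2.resize(d['img'][60:260,100:,::-1],None,fx=1.45,fy=1.45,interpolation=cv2.INTER_CUBIC))
```

```text
True
-99.90301511935567 [-0.4638 -2.5716  3.1558]
True
-99.90969273889166 [-1.3942 -3.2963  3.1807]
36.6917
```

View pics/w6r.png

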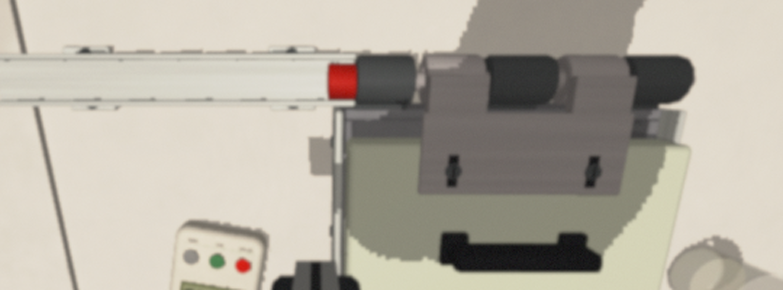

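The red head (columns 328–356) sits directly against the first knuckle (356–415) with no gap. The pin position did not change under higher force, the lid is flat, and the timer and beaker are in place.

```bash
python3 -c "
from h import *
print(sign_off(),get_state()['clock'])"
```

```text
the job is handed in; nothing more can be done
the job is handed in; nothing more can be done
```

I slid the lid flush to the hinge and pushed the pin in until its head sat against the first knuckle, then handed the job in at about 37 s; the first push stopped short, so I re-aligned the lid, and no verdict came back.

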